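Fit the sprung bayonet test cap and hold it home

TASK

Fit the knurled brass cap onto the blue test stub for a pressure test: stand it over the stub's stem, press lightly and turn it until the hidden keyways in its underside drop over the stem's pins, then push it fully home against the sprung red ring. Finish while your fingers still hold it pushed home, because the spring lifts it again when you let go. Leave the other things on the bench where they are.

Things in the scene. Friction and masses are not known exactly. Their poses are not given: they have to be found in the camera images.
- cap: Loose brass cap, 56 mm diameter, 52 mm tall, about 0.28 kg, knurled side, closed flat top with a dark disc; stands upright on the bench at the start. Origin: centre of its open underside, z up. Grip its solid top 20 mm, anywhere round the side. Pose unavailable while gripped.
- cap_top (a point): Centre of the cap's flat top, 52 mm above its underside. Inside, from below: a 31 mm bore, 32 mm deep; in its lowest 14 mm four hidden keyways cut outward from the bore, 11 mm wide, a quarter turn apart, along the cap's own x and y axes, both ways. With the cap fully home this point is 97 mm above the bench.
- stub: Test stub fixed to the bench; its place varies. Round steel flange 150 mm diameter, 18 mm thick, six bolts; on it a blue barrel 60 mm diameter. Origin: centre of the flange's underside, at bench height, z up. Upright aluminium stem on its axis, 28 mm diameter, its tapered tip (12 mm wide at the top) 73 mm above the bench.
- seat (a point): Centre of the barrel's top face, the seat, 45 mm above the bench. Four 6 mm pins, a quarter turn apart, stick out of the stem to 20.5 mm from the axis, tops 10 mm above the seat, sunk inside the red ring. Off the keyways the cap's underside stops on them; in line it drops to the seat.
- pin_level (a point): Point on the stub's axis level with the pins' tops, 10 mm above the seat. Which way the pins point varies, unrelated to the stub's or this point's axes: find it by feel, pressing the cap down lightly and turning. A quarter turn either way always meets a match (within about 0.1 rad), perhaps at once.
- seal_ring (a joint): How far the sprung red ring (58 mm diameter, round the stem) is pressed down, m: 0 free, its top 12 mm above the seat; about 0.002 with the cap on the pins, about 0.012 with the cap home. It pushes up with about 4.5 N at 0 and 10 N with the cap home, more than the cap's weight (at most 3.4 N).
- pipe_sleeve: Bystander: grey plastic pipe sleeve, 60 mm diameter, 45 mm tall. Origin: centre of its underside.
- alu_plug: Bystander: stepped aluminium plug, 48 mm diameter, 44 mm tall. Origin: centre of its underside.
- hex_nut: Bystander: steel hexagon nut, 36 mm across flats, 18 mm tall. Origin: centre of its underside.
- spanner: Bystander: spanner lying on the bench to the left, along its own x axis. Origin: on its underside.
- screwdriver: Bystander: screwdriver lying on the bench to the right, along its own x axis. Origin: on its underside.
- loose_flange: Bystander: steel flange with hub, 120 mm diameter, 45 mm tall. Origin: centre of its underside.
- oil_can: Bystander: green can, 60 mm diameter, 130 mm tall. Origin: centre of its underside.
Not all that is in view belongs to the job. There is more than one size of the cap; the job needs the middle-sized.

How it is judged:
By the outcome, as a careful person would: the job done as asked, in the order asked, and still so for the second after the job is handed in, while the arm keeps its last pose, push and grip.
It also fails if it takes over 48 s, if anything falls off the work surface, if the arm or the gripper's body presses on something with over 40 N, if the wrist force passes 120 N, or if a joint passes its speed limit or range.

ROBOT

A 7-joint arm with a two-finger parallel gripper is mounted at the origin on the work surface. World frame = base frame: x ahead of the robot, y to its left, z up, the work surface at z = 0. Lengths are in mm, angles in degrees, forces in N, time in s.
With the tool pointing down it reaches from about 350 to 900 mm from the base axis. Payload 7.2 kg.
Tool frame: the origin (TCP) lies midway between the tips of the shut fingers; the grasp point (between the pads) lies 19 mm behind it (arm.grip_depth is the distance from the TCP to the grasp point, in mm); z points along the fingers, y is the direction in which the jaws open and shut (so a half turn about z gives the same grasp; the last joint's range is limited). The gripper opens to 88 mm and grips with 3 to 60 N. Pads are 20 mm wide; open, the fingers measure 115 mm over their backs; the gripper's body (75 mm by 178 mm) begins 61 mm behind the grasp point.
Start: joints at [73.213, 23.554, -0.728, 91.456, 0.321, 64.991, -4.71], TCP at [139.307, -609.28, 222.653] pointing down, gripper open.
Joint ranges: [-169.25, 169.25], [-16.82, 113.86], [-84.01, 82.57], [7.8, 145.47], [-59.2, 239.2], [7.22, 106.19], [-163.78, 163.78]. Speed limits (degrees/s): [136.94, 136.94, 172.46, 172.46, 180, 180, 180].

INTERFACE

Orientations are given as a 3x3 rotation matrix whose columns are the frame's x, y, z axes.
In Python, from cell import arm gives the robot as it stands. Calls block until the motion is done:
- arm.movep(position, orientation): joint-space move of the TCP to a pose.
- arm.move_l(position, max_speed=150, orientation=None, guard=None): straight line of the TCP; orientation=None keeps the orientation; max_speed is the mean speed in mm/s. With guard (N) it stops when the force on the tool has changed by that much, and returns True; else False.
- arm.move_joints(angles): joint-space move.
- arm.move_gripper(opening, squeeze=None): opening from 0.0 (shut) to 1.0 (fully open); squeeze is the grip in N (None keeps the last); returns when the fingers have stopped.
- arm.pause(seconds).
- arm.solve_ik(position, orientation): joint angles nearest the present ones, or None.
- arm.sense(): the state.
- arm.camera(name): name is "side" or "top"; returns a dict with "image" (400x640x3 uint8, red, green, blue), "vfov" (degrees; the focal length in pixels is half the picture's height over the tangent of half this angle, whatever the lens; pixels are square), "cx", "cy" (the principal point, pixels), "k1" (the pictures are not rectified: a ray, as slopes to the right and down, at radius r is drawn at 1 + k1 r^2 times it, then the intrinsics apply), "pose" (4x4, takes a point from camera to world coordinates). Camera axes: x right, y down, z forward; pixel columns grow to the right and rows downward; lengths in mm; the calibration is good to about 2 mm. A picture is of the moment at which its call begins. There is no depth.
A pose or a line that the arm cannot do raises arm.MotionError and nothing moves.
- arm.finish_job(): hands the job in, once; it reports no verdict.
Trained networks look in the newest picture that a camera, given by its name, has taken for a name from the list of things; names that differ only in an ending like _2 or _b are one class to them, and where a whole thing is asked for, a point or a joint stands for the part that bears it (a point fixed in the world has none). Each returns a list of dicts, best first, with "conf" (0 to 1); they miss things now and then, are a little off and sometimes report something else, mostly with a low value. They report only what shows in the picture. A call takes as long as a camera call. They do not tell look-alikes from the thing itself.
- arm.search_frame(camera, label): "extent" ([left, top, right, bottom] in pixels, round what is visible of it).
- arm.silhouettes(camera, label): "pixels" (400x640 bool, what is visible of it) and "extent" ([left, top, right, bottom] in pixels, round what is visible of it).
The state is a dict: "t": time; "joint_pos": joint angles; "qvel": joint speeds; "tau": joint torques, N m; "tool_pos": TCP position; "orientation": TCP orientation; "ft_force": force on the tool from outside, world axes, zero at the start; "ft_torque": the same for the moment, N m; "grip_width": opening from 0.0 (shut) to 1.0 (fully open).
Only numpy, scipy, OpenCV 4.12 (cv2) and the standard library are available. Lean on these libraries where they do the work, as an engineer would, in place of code of your own. Each camera call takes 0.05 s, during which the arm holds its last target. There are 200 camera calls.

## Working session

There is one attempt and no reset: what is moved stays moved. The work goes in short steps, each a Python script; the robot and the scene stay as the last script left them, time stands still between calls to the robot, and variables do not carry over. Pictures are saved under pics/ and viewed, about 8 in all and at most 12, crops included, and the job is handed in when it is done.

```bash
ls; mkdir -p pics; python3 - <<'E'
from cell import arm
import cv2,numpy as np
for n in("top","side"):
    c=arm.camera(n); im=c["image"]
    cv2.imwrite(f"pics/{n}0.png",im[:,:,::-1])
    print(n,c["vfov"],c["cx"],c["cy"],c["k1"],np.round(c["pose"],3).tolist())
    for l in("cap","stub","seal_ring"):
        print(l,[(round(d["conf"],2),np.round(d["extent"]).tolist()) for d in arm.search_frame(n,l)])
s=arm.sense();print(s["t"],s["tool_pos"],s["ft_force"],np.round(s["orientation"],3).tolist())
E
```

```text
pics
top 48.17826922867939 316.54490583074397 196.59504903000595 -0.125066698508062 [[0.013, -0.982, 0.189, 348.82], [-1.0, -0.011, 0.011, -8.339], [-0.009, -0.189, -0.982, 1320.321], [0.0, 0.0, 0.0, 1.0]]
cap [(0.88, [203.0, 274.0, 237.0, 302.0]), (0.72, [222.0, 230.0, 240.0, 248.0]), (0.6, [194.0, 250.0, 207.0, 260.0])]
stub [(0.66, [375.0, 217.0, 432.0, 267.0])]
seal_ring [(0.73, [396.0, 231.0, 419.0, 251.0])]
side 50.160838446857284 323.68302220547184 200.3469476772072 -0.11322474690103664 [[-0.724, -0.336, 0.602, -124.667], [-0.689, 0.369, -0.623, 721.157], [-0.013, -0.866, -0.499, 627.854], [0.0, 0.0, 0.0, 1.0]]
cap [(0.7, [292.0, 272.0, 335.0, 324.0]), (0.59, [264.0, 249.0, 290.0, 285.0]), (0.58, [252.0, 284.0, 275.0, 313.0]), (0.44, [380.0, 176.0, 430.0, 209.0])]
stub [(0.74, [382.0, 172.0, 432.0, 206.0])]
seal_ring [(0.52, [398.0, 177.0, 419.0, 189.0])]
0.4 [ 139.27998652 -609.20417382  222.52095933] [0.55612051 0.49616421 0.41531996] [[0.975, 0.223, -0.0], [0.223, -0.975, 0.0], [-0.0, -0.0, -1.0]]
```

```bash
python3 - <<'E'
import cv2,numpy as np
t=cv2.imread("pics/top0.png")[190:320,170:450];s=cv2.imread("pics/side0.png")[140:340,230:450]
t=cv2.resize(t,(800,371),interpolation=2)
cv2.imwrite("pics/tc.png",t)
cv2.imwrite("pics/sc.png",cv2.resize(s,(660,600),interpolation=2))
E
```

```text
(no output)
```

View pics/tc.png

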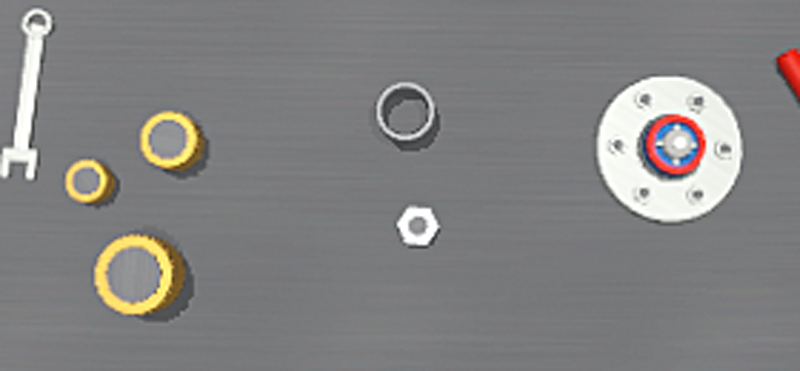

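View pics/sc.png

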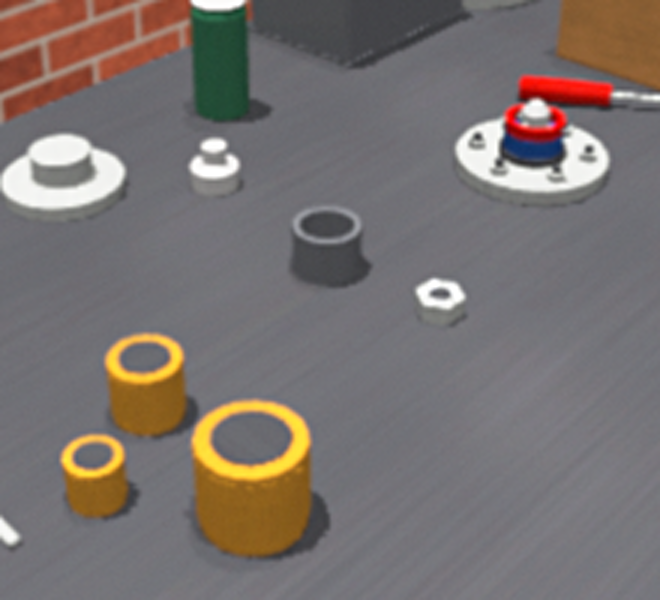

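```bash
cat > h.py <<'E'
from cell import arm
import cv2,numpy as np
from scipy.optimize import least_squares
def project(c,P):
    T=np.linalg.inv(c["pose"]);p=np.asarray(P)@T[:3,:3].T+T[:3,3]
    s=p[:,:2]/p[:,2:];s=s*(1+c["k1"]*(s**2).sum(1,keepdims=True))
    f=200/np.tan(np.radians(c["vfov"]/2));return s*f+[c["cx"],c["cy"]]
A=np.linspace(0,2*np.pi,90)
def cyl(x,y,r,z0,z1):
    return np.array([[x+r*np.cos(a),y+r*np.sin(a),z] for a in A for z in(z0,z1)])
def ext(c,P):
    p=project(c,P);return np.r_[p.min(0),p.max(0)]
def fit(obs,x0,r,z0,z1):  # obs: list of (cam, extent in edge coords, mask of used entries)
    f=lambda q:np.concatenate([(ext(c,cyl(*q,r,z0,z1))-e)[list(u)] for c,e,u in obs])
    s=least_squares(f,x0);return s.x,s.fun
def box(m):
    ys,xs=np.nonzero(m);return np.array([xs.min()-.5,ys.min()-.5,xs.max()+.5,ys.max()+.5])
def biggest(m,win):
    w=np.zeros(m.shape,np.uint8);l,t,r,b=win;w[t:b,l:r]=m[t:b,l:r]
    n,L,st,_=cv2.connectedComponentsWithStats(w);return L==1+np.argmax(st[1:,4])
E
python3 - <<'E'
from h import *
C={n:arm.camera(n) for n in("top","side")}
H={n:cv2.cvtColor(C[n]["image"],cv2.COLOR_RGB2HSV) for n in C}
yel=lambda h:((h[...,0]>12)&(h[...,0]<32)&(h[...,1]>150)&(h[...,2]>60)).astype(np.uint8)
red=lambda h:(((h[...,0]<7)|(h[...,0]>173))&(h[...,1]>130)&(h[...,2]>80)).astype(np.uint8)
wh=lambda h:((h[...,1]<40)&(h[...,2]>150)).astype(np.uint8)
W={"cap":{"top":(215,222,246,255),"side":(262,246,296,288)},"ring":{"top":(390,225,425,257),"side":(392,165,425,195)},"fl":{"top":(370,210,440,275),"side":(376,170,440,215)}}
a=[(C[n],box(biggest(yel(H[n]),W["cap"][n])),(0,1,2,3)) for n in C]
print([o[1] for o in a]);
for o in(a,a[:1],a[1:]):print("cap",fit(o,[450,230],28,0,52))
a=[(C["top"],box(biggest(red(H["top"]),W["ring"]["top"])),(0,1,2)),(C["side"],box(biggest(red(H["side"]),W["ring"]["side"])),(0,2))]
print([o[1] for o in a]);print("ring",fit(a,[450,-230],29,50,57));print("ringtop",fit(a[:1],[450,-230],29,50,57))
a=[(C[n],box(biggest(wh(H[n]),W["fl"][n])),(0,1,2,3) if n=="top" else (0,2,3)) for n in C]
print([o[1] for o in a])
for o in(a,a[:1],a[1:]):print("flange",fit(o,[450,-230],75,0,18))
for n in C:
  for d in arm.silhouettes(n,"cap"):print(n,d["conf"],box(d["pixels"]))
E
```

```text
[array([226.5, 231.5, 240.5, 248.5]), array([264.5, 251.5, 291.5, 284.5])]
cap (array([468.66458843, 251.52677171]), array([-6.03820979, -2.74719011,  2.44765702,  1.12965638,  1.54498157,
       -1.39320379,  1.21385664, -0.30886932]))
cap (array([466.37654035, 245.945866  ]), array([-4.15274158, -1.92353622,  4.28138804,  1.93718618]))
cap (array([468.74561364, 255.55327442]), array([ 0.11004828, -0.62328208, -0.1149676 ,  0.55893655]))
[array([395.5, 229.5, 416.5, 250.5]), array([402.5, 164.5, 424.5, 174.5])]
ring (array([ 459.48321584, -253.36015494]), array([ 1.45550465,  4.03267847,  1.17260334, -1.54276887, -3.40263559]))
ringtop (array([ 470.98139151, -249.8221418 ]), array([ 0.15615884,  0.00118371, -0.15624562]))
[array([378.5, 216.5, 429.5, 267.5]), array([381.5, 178.5, 432.5, 203.5])]
flange (array([ 470.95828199, -254.6844497 ]), array([ 0.52742547, -0.93070009,  1.22207146, -0.50953586, -0.01587723,
       -0.11434973,  4.22075643]))
flange (array([ 468.83111649, -252.04971098]), array([-0.35379695, -0.2258446 ,  0.35523027,  0.21459288]))
flange (array([ 483.97790117, -274.42170941]), array([ 0.44943662, -0.44388124,  0.08606465]))
top 0.9 [203.5 271.5 234.5 300.5]
top 0.77 [218.5 228.5 240.5 249.5]
top 0.43 [193.5 246.5 209.5 260.5]
side 0.83 [249.5 284.5 273.5 312.5]
side 0.6 [293.5 274.5 332.5 325.5]
```

```bash
python3 - <<'E'
from h import *
C={n:arm.camera(n) for n in("top","side")}
H={n:cv2.cvtColor(C[n]["image"],cv2.COLOR_RGB2HSV) for n in C}
yel=lambda h:((h[...,0]>12)&(h[...,0]<32)&(h[...,1]>90)&(h[...,2]>60)).astype(np.uint8)
red=lambda h:(((h[...,0]<7)|(h[...,0]>173))&(h[...,1]>130)&(h[...,2]>80)).astype(np.uint8)
W={"cap":{"top":(212,222,246,255),"side":(262,246,296,288)},"ring":{"top":(390,225,425,257),"side":(392,176,425,195)}}
a=[(C[n],box(biggest(yel(H[n]),W["cap"][n])),(0,1,2,3)) for n in C]
print([o[1] for o in a]);
for o in(a,a[:1],a[1:]):print("cap",fit(o,[450,230],28,0,52))
a=[(C["top"],box(biggest(red(H["top"]),W["ring"]["top"])),(0,1,2)),(C["side"],box(biggest(red(H["side"]),W["ring"]["side"])),(0,2))]
print([o[1] for o in a]);
for o in (a,a[:1],a[1:]):print("ring",fit(o,[460,-250],29,50,57))
s=arm.sense();print(s["t"])
R=lambda d:np.array([[np.cos(d),np.sin(d),0],[np.sin(d),-np.cos(d),0],[0,0,-1.]])
for p in([468,253,150],[468,253,23],[470,-251,140],[470,-251,68]):
  for d in(-90,-45,0,45,90):
    q=arm.solve_ik(p,R(np.radians(d)));print(p,d,None if q is None else np.round(q).tolist())
E
```

```text
[array([218.5, 228.5, 240.5, 249.5]), array([264.5, 250.5, 291.5, 284.5])]
cap (array([469.12578523, 256.15857452]), array([ 0.37443445,  0.06780749,  0.90774183, -0.05461543, -0.21361345,
        0.42603765, -0.42582189,  0.61371836]))
cap (array([469.11890297, 258.03665783]), array([-0.27216528,  0.05995565,  0.28095046, -0.06387807]))
cap (array([469.986496  , 254.46437998]), array([ 0.13047744, -0.06022206, -0.13417232,  0.06372168]))
[array([395.5, 229.5, 416.5, 250.5]), array([397.5, 175.5, 418.5, 186.5])]
ring (array([ 469.30149637, -250.32305626]), array([ 0.34030695,  0.58947842,  0.03225046,  0.10967865, -0.82365913]))
ring (array([ 470.98139154, -249.82214179]), array([ 0.15615884,  0.0011837 , -0.15624562]))
ring (array([ 432.56342393, -197.29918708]), array([-5.64341462e-10, -4.30190994e-10]))
0.7
[468, 253, 150] -90 [16.0, 38.0, -71.0, 106.0, 39.0, 66.0, 112.0]
[468, 253, 150] -45 [-70.0, 24.0, 48.0, 111.0, -22.0, 54.0, -147.0]
[468, 253, 150] 0 [15.0, 35.0, -67.0, 106.0, 37.0, 64.0, -156.0]
[468, 253, 150] 45 [1.0, 25.0, -44.0, 107.0, 21.0, 56.0, -98.0]
[468, 253, 150]
[... 319 characters left out ...]
 23] 90 [2.0, 39.0, -48.0, 112.0, 40.0, 47.0, -68.0]
[470, -251, 140] -90 [20.0, 20.0, 4.0, 110.0, -2.0, 51.0, -156.0]
[470, -251, 140] -45 [27.0, 20.0, -5.0, 109.0, 2.0, 51.0, -114.0]
[470, -251, 140] 0 [34.0, 21.0, -14.0, 109.0, 6.0, 51.0, -73.0]
[470, -251, 140] 45 [40.0, 21.0, -22.0, 108.0, 10.0, 52.0, -31.0]
[470, -251, 140] 90 [47.0, 23.0, -31.0, 108.0, 15.0, 53.0, 10.0]
[470, -251, 68] -90 [18.0, 26.0, 7.0, 113.0, -4.0, 41.0, -153.0]
[470, -251, 68] -45 [25.0, 26.0, -2.0, 113.0, 1.0, 42.0, -113.0]
[470, -251, 68] 0 [33.0, 26.0, -13.0, 112.0, 8.0, 42.0, -75.0]
[470, -251, 68] 45 [39.0, 27.0, -21.0, 112.0, 14.0, 44.0, -35.0]
[470, -251, 68] 90 [46.0, 29.0, -30.0, 111.0, 20.0, 45.0, 5.0]
```

```bash
cat >> h.py <<'E'
def R(deg):
    d=np.radians(deg);return np.array([[np.cos(d),np.sin(d),0],[np.sin(d),-np.cos(d),0],[0,0,-1.]])
def st(msg=""):
    s=arm.sense();print(msg,round(s["t"],2),np.round(s["tool_pos"],1),np.round(s["ft_force"],1),np.round(s["ft_torque"],2),round(s["grip_width"],3));return s
E
python3 - <<'E'
from h import *
arm.move_joints([-28,17,0,103,0,60,-60]);st("via")
p=[469.3,256.2]
arm.movep(p+[110],R(58));s=st("above");print(np.round(s["joint_pos"]))
print(arm.move_l(p+[24],120,guard=8));st("down")
arm.move_gripper(0.0,8);st("grip1")
arm.move_gripper(0.8);
arm.movep(p+[24],R(148));s=st("rot");print(np.round(s["joint_pos"]))
arm.move_gripper(0.0,45);st("grip2")
arm.move_l(p+[40],60);st("lift")
for n in("top","side"):
    c=arm.camera(n);print(n,project(c,[p+[69]])); cv2.imwrite(f"pics/{n}1.png",c["image"][:,:,::-1])
a=cv2.imread("pics/top1.png")[200:320,160:300];b=cv2.imread("pics/side1.png")[210:340,210:350]
cv2.imwrite("pics/l1.png",np.hstack([cv2.resize(a,(400,343)),cv2.resize(b,(370,343))]))
E
```

```text
via 3.86 [506.9 213.7 209. ] [ 0.7 -0.   0.4] [-0.08 -0.03 -0.02] 0.999
above 4.38 [470.2 255.7 110.6] [-0.1 -0.5  0.4] [-0.04 -0.1  -0.01] 0.998
[-32.  22.  -2. 111.   1.  47. -67.]
False
down 5.25 [470.1 256.4  24.8] [ 0.2 -0.1 -0.1] [-0.03 -0.07  0.  ] 0.999
grip1 5.85 [469.3 256.3  24.2] [-0.4 -0.4  3. ] [-0.07  0.05 -0.  ] 0.631
rot 7.47 [469.3 256.1  24. ] [-0.4  0.5  1.2] [-0.04 -0.19  0.01] 0.801
[-14.  32. -25. 113.  21.  40.   6.]
grip2 7.86 [469.1 256.   24. ] [-0.5 -0.8  1. ] [-0.29  0.1  -0.07] 0.627
lift 8.28 [469.7 256.4  40.6] [-0.3 -1.1 -1.8] [ 0.03 -0.16  0.  ] 0.629
top [[227.31677434 237.64873702]]
side [[276.44994527 252.33012956]]
```

View pics/l1.png

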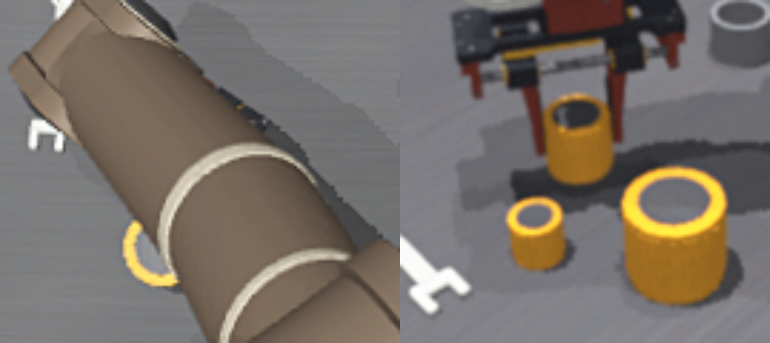

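```bash
python3 - <<'E'
from h import *
arm.move_l([469.3,256.2,190],200)
arm.move_joints([28,17,0,104,0,59,-55]);st("via")
p=[470.2,-250.3]
arm.movep(p+[115],R(12));arm.pause(.2);s=st("above");print(np.round(s["joint_pos"]))
c=arm.camera("side");cv2.imwrite("pics/side2.png",c["image"][:,:,::-1])
cv2.imwrite("pics/s2.png",cv2.resize(c["image"][120:220,350:470,::-1],(720,600)))
print(project(c,[p+[91],p+[73],p+[57]]))
print(arm.move_l(p+[87],40,guard=6));s=st("down")
E
```

```text
via 11.28 [ 458.3 -296.8  202. ] [ 0.1  0.7 -2.6] [ 0.02 -0.01 -0.03] 0.631
above 11.96 [ 471.  -251.7  116.6] [ 0.9  0.3 -2.4] [-0.01  0.03  0.07] 0.632
[ 25.  22.  -2. 111.   1.  48. -56.]
[[408.41375375 168.12749258]
 [407.90122355 173.69864017]
 [407.44887561 178.58660469]]
False
down 12.86 [ 469.9 -250.7   86.9] [-0.8 -3.5 -4.6] [-0.61  0.18 -0.01] 0.628
```

View pics/s2.png

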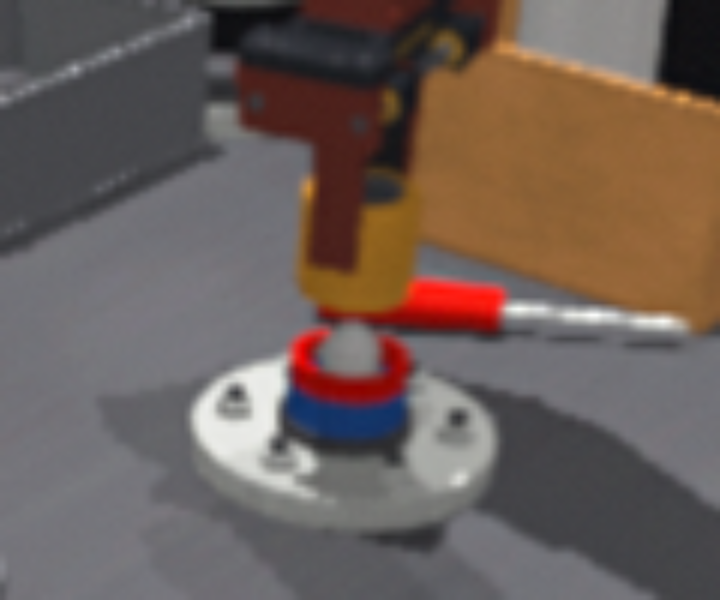

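```bash
cat >> h.py <<'E'
def F(n=3):
    f=[]
    for _ in range(n): f.append(arm.sense()["ft_force"]); arm.pause(0.02)
    return np.mean(f,0)
E
python3 - <<'E'
from h import *
p=np.array([470.2,-250.3]);z=87.
for i in range(9):
    f=F();print(z,np.round(p,2),np.round(f,1))
    if f[2]>8: break
    p=p+np.clip(.12*f[:2],-.8,.8)
    if np.hypot(*f[:2])<4: z-=1.5
    arm.move_l([*p,z],30)
st("end")
E
```

```text
87.0 [ 470.2 -250.3] [-0.4 -3.  -4.1]
85.5 [ 470.15 -250.66] [-0.5 -3.1 -2.8]
84.0 [ 470.09 -251.03] [-0.2 -2.4 -2.4]
82.5 [ 470.07 -251.32] [ 0.1 -1.5 -2.2]
81.0 [ 470.08 -251.5 ] [ 0.4 -0.1 -1.5]
79.5 [ 470.12 -251.5 ] [-0.5  1.1  2.2]
78.0 [ 470.06 -251.37] [-2.6  2.9  9.2]
end 14.71 [ 470.3 -251.2   78.6] [-2.2  3.4  7.9] [0.65 0.52 0.01] 0.631
```

```bash
python3 - <<'E'
from h import *
p=np.array([470.1,-251.35]);z=77.5
for d in range(12,125,5):
    arm.move_l([*p,z],40,orientation=R(d))
    s=arm.sense();f=s["ft_force"]
    print(d,np.round(s["tool_pos"],1),np.round(f,1),round(s["ft_torque"][2],2),round(s["grip_width"],3),round(s["t"],1))
    if s["tool_pos"][2]<77.9 and f[2]<7 and d>12: break
    p=p+np.clip(.03*f[:2],-.15,.15)
E
```

```text
12 [ 470.4 -251.3   78.6] [-3.6  3.1 12.9] 0.01 0.632 15.0
17 [ 470.8 -251.7   78.6] [-1.5  1.8 11.2] 0.09 0.632 15.2
22 [ 471.  -251.8   78.6] [-1.1  0.8  9.6] 0.07 0.624 15.5
27 [ 471.2 -251.8   78.7] [0.7 0.6 9.5] 0.14 0.628 15.7
32 [ 471.3 -251.7   78.7] [-0.5  0.9  8.8] 0.1 0.631 16.0
37 [ 471.2 -251.6   78.6] [ 1.   0.4 10. ] 0.12 0.632 16.2
42 [ 471.1 -251.6   78.6] [-1.5  1.1  9.6] 0.09 0.627 16.5
47 [ 471.  -251.6   78.5] [-1.   1.   9.6] -0.02 0.625 16.7
52 [ 470.8 -251.8   78.4] [0.  0.6 7.8] 0.01 0.632 17.0
57 [ 470.6 -251.6   77.9] [ 1.4 -1.1  4. ] 0.1 0.631 17.2
62 [ 470.2 -251.3   77.6] [ 0.1 -0.6  3.1] 0.08 0.627 17.5
```

```bash
python3 - <<'E'
from h import *
p=np.array([470.1,-251.35]);z=77.5;d=62
while z>66:
    z-=1.; arm.move_l([*p,z],25,orientation=R(d))
    s=arm.sense();f=s["ft_force"]
    print(z,np.round(s["tool_pos"],1),np.round(f,1),round(s["ft_torque"][2],2),round(s["t"],1))
    if f[2]>16: break
    p=p+np.clip(.05*f[:2],-.3,.3)
E
```

```text
76.5 [ 470.2 -251.3   76.5] [ 0.7 -0.3  3.6] -0.03 17.7
75.5 [ 470.2 -251.4   75.5] [0.5 0.2 3.6] -0.04 18.0
74.5 [ 470.2 -251.4   74.5] [1.5 0.5 4.1] -0.02 18.2
73.5 [ 470.2 -251.4   73.5] [ 0.5 -0.2  4.7] 0.01 18.5
72.5 [ 470.2 -251.4   72.5] [0.4 0.1 5.7] -0.08 18.7
71.5 [ 470.2 -251.4   71.5] [-0.4 -0.1  5.3] -0.01 19.0
70.5 [ 470.2 -251.4   70.6] [0.3 0.3 4.6] 0.02 19.2
69.5 [ 470.2 -251.3   69.6] [ 0.1 -0.5  5.7] -0.06 19.5
68.5 [ 470.2 -251.4   68.9] [-1.  -0.1  9.5] -0.04 19.7
67.5 [ 470.2 -251.4   68.9] [-4.   2.  18.9] -0.05 20.0
```

```bash
python3 - <<'E'
from h import *
arm.pause(1.0);s=st("hold")
c=arm.camera("side");cv2.imwrite("pics/s3.png",cv2.resize(c["image"][120:220,350:470,::-1],(720,600)))
st("hold2")
E
```

```text
hold 20.96 [ 470.2 -251.4   68.9] [-3.5  1.8 19.3] [ 0.45  1.   -0.02] 0.627
hold2 21.01 [ 470.3 -251.4   68.9] [-4.2  1.7 19. ] [ 0.44  1.03 -0.06] 0.633
```

View pics/s3.png

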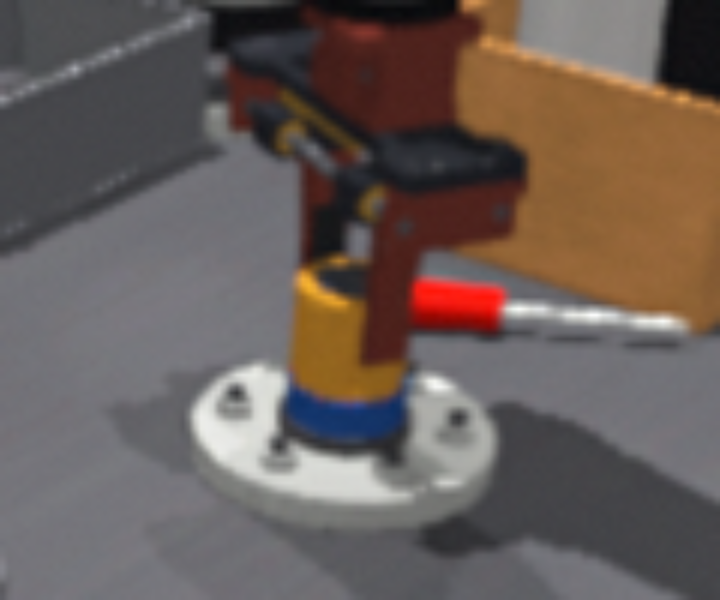

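The cap (crop about (350, 330)) sits directly on the blue barrel at row 390. No red ring shows, and the fingers still hold it. I'm handing it in.

```bash
python3 -c "
from cell import arm
arm.finish_job()"
```

```text
the job is handed in; nothing more can be done
```

The middle-sized cap is fully home on the stub, and I handed the job in with the fingers still gripping and pushing it down, at about 21 s of the 48 s.

- **Pick-up:** I gripped the cap twice, a quarter turn apart, to centre it in the fingers. The opening read 0.63, which matches 56 mm.
- **Fitting:** I lowered it over the stem, shifting about 1 mm sideways to follow the side force. At the pins I pressed with about 10 N and turned it. It dropped in after about 45–50° of turn.
- **Push home:** The push met only the spring until a hard stop 10 mm below pin level.
- **Last checks:** During a 1 s hold the tool stayed at 68.9 mm, which puts the underside about 45 mm above the bench, at seat height. The push held steady at about 19 N. The side picture shows the cap directly on the blue barrel with no red ring visible.
- **Disagreements:** The two cameras differed by about 3.5 mm on where the cap stood, which the double grip took care of. Side-view fits of the flange and ring were poor, so I relied mainly on the top view and on feel.
- **Not checked:** I took no final picture of the whole bench. I felt no unexpected contact on the way.

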